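# Card home, clip held gaping on its edge

## Robot

A 7-joint arm with a two-finger parallel gripper is mounted at the origin on the work surface. World frame = base frame: x ahead of the robot, y to its left, z up, the work surface at z = 0. Lengths are in m, angles in rad, forces in N, time in s.
With the tool pointing down it reaches from about 0.425 to 0.925 m from the base axis. Payload 6.8 kg.
Tool frame: the origin (TCP) lies midway between the tips of the shut fingers; the grasp point (between the pads) lies 19 mm behind it; z points along the fingers, y is the line along which they close (so a half turn about z gives the same grasp; the last joint's range is limited). The gripper opens to 85 mm and grips with 20 to 120 N. Pads are 22 mm wide; open, the fingers measure 114 mm over their backs; the gripper's body (76 mm by 85 mm) begins 54 mm behind the grasp point. The pads swing forward as they close: fully open they stand 13 mm farther back than shut.
Start: joints at [-1.451, 0.477, 0.022, 1.555, -0.011, 1.109, -0.083], TCP at [0.152, 0.658, 0.231] pointing down, gripper open.
Joint ranges: [-2.96, 2.96], [-0.34, 2.1], [-1.41, 1.46], [0.24, 2.44], [-1.37, 4.51], [0.17, 1.92], [-2.96, 2.96]. Speed limits (rad/s): [2.39, 2.39, 3.14, 3.14, 3.14, 3.14, 3.14].

## Interface

Orientations are given as a unit quaternion [w, x, y, z].
In Python, from station import bot gives the robot as it stands.
- The arm moves only by the tool jog_arm, never from a script. Its argument "rows" is a list of rows, each an object of numbers: "fingers": the finger opening in mm, from 0 to 85.4; "x", "y", "z": the shift along the tool's x, y, z in mm; "ax", "ay", "az": the turn, a rotation vector about the tool's x, y, z in degrees. A call has exactly 8 rows; each row shifts and turns the commanded pose from where the row before left it, along the tool's axes as they then stand; what a row does not reach is not made up. A row lasts 1/10 s, in which the tool goes at most 50 mm and 8.59 degrees, less where a joint would pass 70% of its speed; a pose out of reach is approached as far as the arm can. A call with a gripper value outside its range is refused whole. The fingers move at their own pace and stop on an object; "force" is the grip in N (left out, the last holds). Time passes only in rows, so rows that do not move let the fingers close, or fill a call up. It gives the time, the measured TCP pose, the force, the opening and the grip force at its end, in the units of the state.
- bot.get_obs(): the state, without advancing time (a new reading comes with each control period).
- bot.read_camera(name): name is "scene" or "top"; returns a dict with "pixels" (480x640x3 uint8, red, green, blue), "vertical_fov" (degrees; the focal length in pixels is half the picture's height over the tangent of half this angle, whatever the lens; pixels are square), "cx", "cy" (the principal point, pixels), "world_from_camera" (4x4, takes a point from camera to world coordinates). Camera axes: x right, y down, z forward; pixel columns grow to the right and rows downward; lengths in m; the calibration is good to about 2 mm. A picture is of the moment at which its call begins. There is no depth.
- bot.hand_in(): hands the job in; it is judged then, once.
The state is a dict: "t": time; "q": joint angles; "joint_vel": joint speeds; "joint_torque": joint torques, N m; "eef_pos": TCP position; "tool_rot": TCP orientation; "contact_force": force on the tool from outside, world axes, zero at the start; "torque": the same for the moment, N m; "gripper_width": opening from 0.0 (shut) to 1.0 (fully open); "grasp_force": force on a finger pad.
Only numpy, scipy, OpenCV 4.12 (cv2) and the standard library are available. Lean on these libraries where they do the work, as an engineer would, in place of code of your own. Each camera call takes 0.05 s, during which the arm holds its last target. There are 200 camera calls.

## Task

Lift the brown terminal card out of the aluminium soldering jig, stand it fully home in its own storage slot (the wooden slot block of the middle slot length, with two bars on its label like the card) and let go of it. Then pick up the steel spring clip lying on the bench, squeeze its two plates together so that its jaws spread, and hold it level, wide open around the upright edge of the card that is nearest the robot, jaws well over the edge about midway between block and card top, one jaw on each side, touching neither the card nor the block. Finish while still holding the clip gaping there, and leave the other things on the bench where they are.

Things in the scene. Friction and masses are not known exactly. Their poses are not given: they have to be found in the camera images.
- card: Brown phenolic terminal card, a plate 80 mm wide (its x), 8 mm thick (its y), 100 mm tall (its z), 85 g, a white tag with two black bars on both faces. Origin at the centre of its underside. Starts upright in the jig's slot, its underside 12 mm above the bench, its top 112 mm above the bench; pinch it by its thickness at the top. Either way round is right.
- jig: Fixed aluminium block 110 x 72 x 30 mm (x, y, z) with the slot, along its x, in which the card stands at the start (slot 84 x 12 mm, 18 mm deep). Origin at the centre of its underside.
- block_mid: Fixed light wooden slot block 126 x 56 x 30 mm (x, y, z), labels with TWO black bars on top: the card's own place. Slot in its middle, along its x, 83 x 11 mm, chamfered, 18 mm deep (floor 12 mm above the bench). Origin at the centre of its underside; its x axis points away from the robot (within 0.2 rad).
- slot (a point): Centre of the slot floor of block_mid, 12 mm above the bench; axes as block_mid. The card is home when its origin is here.
- near_edge (a point): Point on the upright edge, nearest the robot, of a card standing home in block_mid: 40 mm to -x of the block's centre and 70 mm above the bench; axes as block_mid. The card lies to +x of it, 4 mm to each side in y.
- block_short: Fixed wooden slot block of the same outer size, slot only 63 mm long, one bar on its label; the short card stands in it. Not the place.
- block_long: Fixed wooden slot block of the same outer size, slot 103 mm long, three bars on its label; empty. Not the place. The three blocks stand side by side in any order.
- clip: Steel crossed-arm spring clip lying on the bench, 24 mm high (its z), 85 g; frame of its fixed half. Rear: two parallel upright press plates, x -16 to 16 mm. Then crossed arms, then two jaws, x 48 to 78 mm, each 5 mm thick, pointing +x (away from the robot within 0.5 rad at the start). Origin on the underside, midway along the plates and, when fully open, midway between them.
- plates (a point): Point of the clip's fixed half midway between its plates while closed: x 0, y -12 mm, z 12 mm of the clip's frame; grip here across y. Outer plate faces at y = +17 mm (fixed) and -41 mm + gape (moving): 58 mm apart closed, 34 mm squeezed. Inner jaw faces at y = -12 mm (fixed) and -12 mm + gape.
- gape (a joint): Opening between the clip's jaws in m: 0 closed, 0.024 fully spread (hard stop). It grows 1:1 as the plates are squeezed together; spring 3.2 N at 0 rising to 8 N at 0.024, so grip with about 15 to 25 N.
- mouth (a point): Point of the clip body 10 mm behind the jaw tips, midway between the jaws when the clip is fully open: at x = 68 mm, y = 0, z = 12 mm of the clip's frame, same axes.
- card_short: Bystander: card of the same make, 60 mm wide, 100 mm tall, one bar, standing in block_short; origin at the centre of its underside.
- coil_a: Bystander: tan coil bobbin, 34 mm across, 26 mm high; origin under its centre.
- coil_b: Bystander: tan coil bobbin, same as coil_a.
- coil_c: Bystander: tan coil bobbin, same as coil_a.
- screwdriver: Bystander: black-handled screwdriver lying flat, under 40 mm high.
- reel: Bystander: aluminium solder reel, 60 mm across, 50 mm high.
- jar: Bystander: amber flux jar, 52 mm across, 65 mm high.
- tin: Bystander: open steel tin, 60 mm across, 35 mm high.

How it is judged:
On the way, in this order (a step that is already met when the one before it is completed fails the run):
1. the card stands home in its own slot, released (z of card in the frame of slot between -0.003 and 0.004 m and horizontal distance between card and slot below 0.005 m and angle between card's own z axis and vertical below 0.08 rad and angle between the x axis of card and the x axis of block_mid, either way round below 0.08 rad and contact force between the fingers and card below 0.1 N), for 0.2 s.
2. the clip is squeezed open and lifted off the bench (value of joint gape above 0.017 m and height (world z) of clip above 0.03 m and contact force between the fingers and clip above 1 N), for 0.2 s.
At the end, for the whole second after the job is handed in: Card home in the two-bar block (4 mm deep, 5 mm aside, 0.08 rad), let go. Fingers hold the clip still, spread over 17 mm, level and in line with the card to 0.25 rad, jaw tips 7 to 36 mm past its near edge, mouth within 10 mm of its plane, 46 to 98 mm up, touching neither card nor block (all of step 1 and value of joint gape above 0.017 m and contact force between the fingers and clip above 1 N and x of mouth in the frame of near_edge between -0.003 and 0.026 m and y of mouth in the frame of near_edge between -0.01 and 0.01 m and height (world z) of mouth between 0.046 and 0.098 m and angle between the x axis of clip and the x axis of block_mid, either way round below 0.25 rad and angle between clip's own z axis and vertical below 0.25 rad and contact force between clip and card below 0.1 N and contact force between clip and block_mid below 0.1 N and linear speed of clip below 0.03 m/s); the arm keeps its last pose, push and grip.
It fails at once if a bystander is moved more than 30 mm (distance of any of card_short, coil_a, coil_b, coil_c, screwdriver, reel, jar, tin from where it was at the start of the episode above 0.03 m).
It also fails if it takes over 61 s, if anything falls off the work surface, if the arm or the gripper's body presses on something with over 40 N, if the wrist force passes 120 N, or if a joint passes its speed limit or range.

## Working session

There is one attempt and no reset: what is moved stays moved. The work goes in short steps, Python scripts to look and compute and a tool call to move; the robot and the scene stay as the last step left them, time stands still between calls to the robot, and variables do not carry over. Pictures are saved under pics/ and viewed, at most 10 in all, crops included, and the job is handed in when it is done.

Besides the shell and the picture viewer there is one more tool, called after "Call:" as name(argument=value, ...), one argument or row to a line, values as JSON. jog_arm: Moves the arm, as the interface text tells. Its arguments: {"type":"object","properties":{"rows":{"type":"array","items":{"type":"object","properties":{"fingers":{"type":"number"},"x":{"type":"number"},"y":{"type":"number"},"z":{"type":"number"},"ax":{"type":"number"},"ay":{"type":"number"},"az":{"type":"number"}}}},"force":{"type":"number"}},"required":["rows"]}

```bash
mkdir -p pics
cat > h.py <<'E'
import numpy as np, cv2
from station import bot
def snap(name,out):
    c=bot.read_camera(name); cv2.imwrite(f'pics/{out}.png',cv2.cvtColor(c['pixels'],cv2.COLOR_RGB2BGR))
    np.savez(f'pics/{out}.npz',**{k:np.array(v) for k,v in c.items()}); return c
def load(out): return dict(np.load(f'pics/{out}.npz'))
def ray(c,u,v,z):
    f=240/np.tan(np.radians(float(c['vertical_fov']))/2); T=c['world_from_camera']
    d=T[:3,:3]@np.array([(u-c['cx'])/f,(v-c['cy'])/f,1]); o=T[:3,3]
    return o+d*(z-o[2])/d[2]
def proj(c,p):
    f=240/np.tan(np.radians(float(c['vertical_fov']))/2); T=c['world_from_camera']
    q=T[:3,:3].T@(np.array(p)-T[:3,3]); return f*q[0]/q[2]+float(c['cx']),f*q[1]/q[2]+float(c['cy'])
E
python3 - <<'E'
from h import *
for n in('scene','top'):
    c=snap(n,n+'0'); print(n,c['vertical_fov'],c['cx'],c['cy'],np.round(c['world_from_camera'],3).tolist())
print(bot.get_obs())
E
```

```text
scene 45.56115670881629 324.3205438427625 239.72800473735555 [[0.883, 0.378, -0.277, 0.835], [0.469, -0.712, 0.523, -0.525], [0.0, -0.592, -0.806, 0.899], [0.0, 0.0, 0.0, 1.0]]
top 46.44206556269446 317.75190241233975 241.4495724386754 [[0.091, -0.973, 0.212, 0.306], [-0.996, -0.089, 0.019, 0.001], [0.0, -0.213, -0.977, 1.201], [0.0, 0.0, 0.0, 1.0]]
{'t': 0.1, 'q': array([-1.45109521,  0.47771608,  0.02232403,  1.55632316, -0.01146788,
        1.10927607, -0.08309336]), 'joint_vel': array([ 0.00110458, -0.00177235,  0.00012732, -0.00356826,  0.00119307,
       -0.00128576,  0.00027093]), 'joint_torque': array([ 4.41991506e-03, -5.97764003e+01,  1.61332805e+00, -2.81958282e+01,
        1.27805976e-02,  4.90018545e-03, -1.17969336e-05]), 'eef_pos': array([0.15233045, 0.6570619 , 0.2304359 ]), 'tool_rot': array([-2.30472177e-05,  1.13625669e-01,  9.93523312e-01, -7.96981824e-04]), 'contact_force': array([ 1.32111314, -0.04660815, -0.67637669]), 'torque': array([ 0.01463698, -0.01767937, -0.0055875 ]), 'grasp_force': 0.0, 'gripper_width': 1.001666258066995}
```

View pics/top0.png

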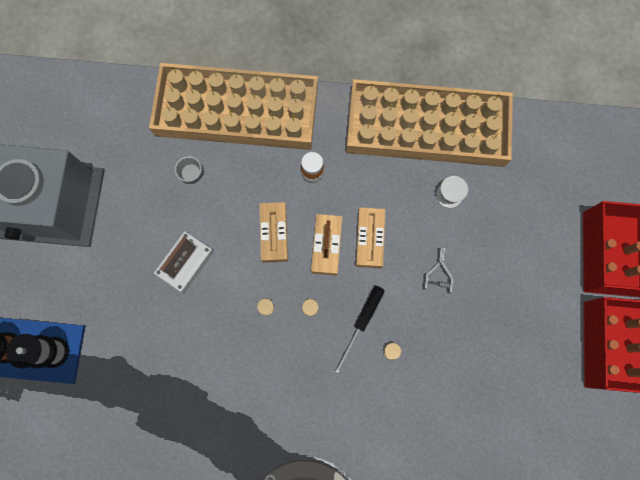

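View pics/scene0.png

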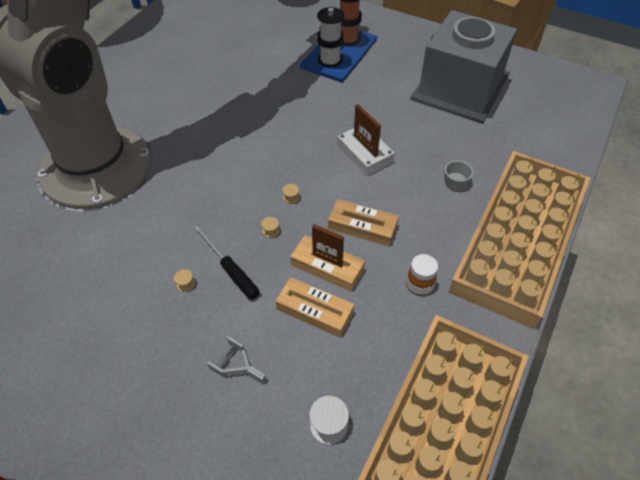

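Run:
```python
import cv2,numpy as np
t=cv2.imread('pics/top0.png');s=cv2.imread('pics/scene0.png')
def crop(i,u,v,w,h,k): 
    r=cv2.resize(i[v:v+h,u:u+w],None,fx=k,fy=k,interpolation=cv2.INTER_CUBIC)
    for a in range(0,w,10): cv2.line(r,(a*k,0),(a*k,5),(0,255,255),1)
    for a in range(0,h,10): cv2.line(r,(0,a*k),(5,a*k),(0,255,255),1)
    return r
a=np.hstack([crop(t,250,200,45,65,5),crop(t,150,225,66,65,5),crop(t,415,240,45,65,5)])
b=np.hstack([crop(s,325,100,86,70,4),crop(s,200,330,70,70,4)])
b=np.hstack([b,np.zeros((280,a.shape[1]-b.shape[1],3),np.uint8)])
cv2.imwrite('pics/crops0.png',cv2.resize(np.vstack([a,b]),None,fx=1,fy=1)[:600]);print(a.shape)
```

```text
(325, 780, 3)
```

View pics/crops0.png

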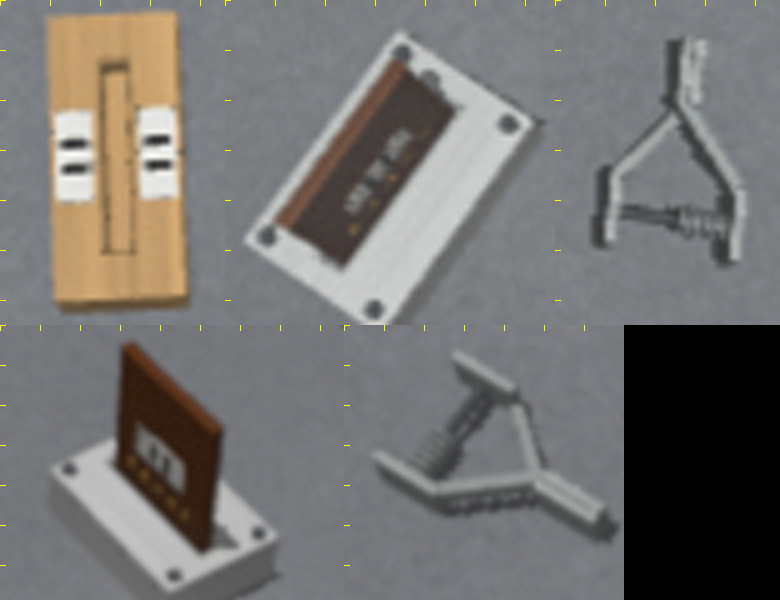

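Run:
```python
from h import *
c=load('top0');s=load('scene0')
B=lambda x,y:(250+x/5,200+y/5); J=lambda x,y:(150+(x-225)/5,225+y/5); C=lambda x,y:(415+(x-555)/5,240+y/5)
S=lambda x,y:(325+x/4,100+(y-325)/4); SC=lambda x,y:(200+(x-344)/4,330+(y-325)/4)
def pts(n,cam,f,L,z):
    P=np.array([ray(cam,*f(*p),z)[:2] for p in L]); print(n,np.round(P,4).tolist(),'mean',np.round(P.mean(0),4)); return P
def ang(a,b): return np.arctan2(*(a-b)[::-1])
P=pts('block',c,B,[(47,17),(176,12),(188,296),(54,300)],.03); print(ang(P[0],P[3]),ang(P[1],P[2]))
P=pts('slot',c,B,[(100,62),(130,62),(135,253),(102,253)],.03); print(ang(P[0],P[3]),ang(P[1],P[2]))
P=pts('holes',c,J,[(402,53),(508,123),(374,309),(267,235)],.03);print(ang(P[0],P[3]),ang(P[1],P[2]))
P=pts('cardtop',c,J,[(395,58),(407,66),(290,230),(277,222)],.112);print(ang(P[0],P[3]),ang(P[1],P[2]))
P=pts('cardtop scene',s,S,[(122,347),(133,344),(222,429),(211,434)],.112);print(ang(P[0],P[3]),ang(P[1],P[2]))
P=pts('clip plates L,R, tip L R',c,C,[(612,168),(610,240),(740,188),(737,262),(672,40),(700,42)],.024)
print(ang(P[0],P[1]),ang(P[2],P[3]),P[:4].mean(0))
P=pts('clip scene plates, tip',s,SC,[(458,354),(516,386),(377,457),(433,489),(606,514)],.024)
print(ang(P[1],P[0]),ang(P[3],P[2]),P[:4].mean(0), ang(P[4],P[:4].mean(0)))
print('coils,driver tip,scr,short card,tin',[np.round(ray(c,*p,z)[:2],3).tolist() for p,z in [((265,307),.026),((310,307),.026),((392,351),.026),((337,371),.01),((378,292),.03),((312,165),.06),((188,170),.03),((326,243),.03)]])
```

```text
block [[0.6322, 0.158], [0.6396, 0.1024], [0.5152, 0.0843], [0.5083, 0.1409]] mean [0.5738 0.1214]
0.13748822640973976 0.1445162048885171
slot [[0.6142, 0.1329], [0.6154, 0.1199], [0.5317, 0.1087], [0.5304, 0.1228]] mean [0.5729 0.1211]
0.11979010198027354 0.13266855487847012
holes [[0.5463, 0.3081], [0.5201, 0.2587], [0.4357, 0.3042], [0.4628, 0.3538]] mean [0.4912 0.3062]
-0.5006639989691223 -0.49452158834064924
cardtop [[0.5272, 0.2891], [0.5244, 0.2838], [0.4546, 0.3204], [0.4573, 0.326]] mean [0.4909 0.3048]
-0.48540465900498275 -0.4821676901210975
cardtop scene [[0.4595, 0.3191], [0.4635, 0.3238], [0.5308, 0.2873], [0.5274, 0.2814]] mean [0.4953 0.3029]
2.635386995036844 2.6440532250104747
clip plates L,R, tip L R [[0.5123, -0.2124], [0.4815, -0.2131], [0.5087, -0.267], [0.477, -0.267], [0.5702, -0.2353], [0.5704, -0.2473]] mean [ 0.52   -0.2403]
0.02286840148244815 0.0005913934932172189 [ 0.49486652 -0.23987221]
clip scene plates, tip [[0.4865, -0.2139], [0.5161, -0.2148], [0.4831, -0.2684], [0.5112, -0.2692], [0.5788, -0.2454]] mean [ 0.5151 -0.2423]
-0.032702635647684705 -0.03001509470705752 [ 0.49920325 -0.24157829] -0.048159716603704814
coils,driver tip,scr,short card,tin [[0.41, 0.121], [0.419, 0.027], [0.344, -0.15], [0.294, -0.041], [0.463, -0.112], [0.72, 0.051], [0.694, 0.323], [0.558, 0.006]]
```

```bash
cat >> h.py <<'E'
from scipy.spatial.transform import Rotation as Ro
def plan(x,y,z,a):
    "tool-axis shift (mm) now, and turn (deg) to tool down with finger line at angle a"
    o=bot.get_obs(); R=Ro.from_quat(o['tool_rot'],scalar_first=True)
    G=Ro.from_matrix(np.array([[-np.sin(a),np.cos(a),0],[np.cos(a),np.sin(a),0],[0,0,-1.]]))
    print('t',round(o['t'],2),'p',np.round(o['eef_pos'],4),'q',np.round(o['q'],2),'F',np.round(o['contact_force'],1),'g',round(o['gripper_width'],3),round(o['grasp_force'],1))
    print('shift',np.round(R.inv().apply(np.array([x,y,z])-o['eef_pos'])*1e3,1),'turn',np.round(np.degrees((R.inv()*G).as_rotvec()),1),
     'shift in goal axes',np.round(G.inv().apply(np.array([x,y,z])-o['eef_pos'])*1e3,1))
E
python3 -c "
from h import *
plan(.4915,.305,.2,1.076)"
```

```text
t 0.1 p [0.1523 0.6571 0.2304] q [-1.45  0.48  0.02  1.56 -0.01  1.11 -0.08] F [ 1.3 -0.  -0.7] g 1.002 0.0
shift [-409.9 -266.3   30.9] turn [-0.1  0.  15.3] shift in goal axes [-465.7 -148.8   30.4]
```

Call:
jog_arm(
  rows=[
    {"x": -37, "y": -24, "fingers": 45},
    {"x": -37, "y": -24},
    {"x": -37, "y": -24},
    {"x": -37, "y": -24},
    {"x": -37, "y": -24},
    {"x": -37, "y": -24},
    {"x": -37, "y": -24},
    {"x": -37, "y": -24},
  ],
  force=30,
)

```text
invalid input
```

```bash
python3 -c "
from h import *
plan(.4915,.305,.2,1.076)"
```

```text
t 0.1 p [0.1523 0.6571 0.2304] q [-1.45  0.48  0.02  1.56 -0.01  1.11 -0.08] F [ 1.3 -0.  -0.7] g 1.002 0.0
shift [-409.9 -266.3   30.9] turn [-0.1  0.  15.3] shift in goal axes [-465.7 -148.8   30.4]
```

Call:
jog_arm(
  rows=[
    {"fingers": 45, "x": -37, "y": -24, "z": 0, "ax": 0, "ay": 0, "az": 0},
    {"fingers": 45, "x": -37, "y": -24, "z": 0, "ax": 0, "ay": 0, "az": 0},
    {"fingers": 45, "x": -37, "y": -24, "z": 0, "ax": 0, "ay": 0, "az": 0},
    {"fingers": 45, "x": -37, "y": -24, "z": 0, "ax": 0, "ay": 0, "az": 0},
    {"fingers": 45, "x": -37, "y": -24, "z": 0, "ax": 0, "ay": 0, "az": 0},
    {"fingers": 45, "x": -37, "y": -24, "z": 0, "ax": 0, "ay": 0, "az": 0},
    {"fingers": 45, "x": -37, "y": -24, "z": 0, "ax": 0, "ay": 0, "az": 0},
    {"fingers": 45, "x": -37, "y": -24, "z": 0, "ax": 0, "ay": 0, "az": 0},
  ],
  force=30,
)

```text
t: 0.9
eef_pos: [0.3983, 0.402, 0.2311]
tool_rot: [-0.0, 0.114, 0.994, -0.0]
contact_force: [1.1, -0.1, -0.5]
gripper_width: 0.53
grasp_force: 0.0
```

```bash
python3 -c "
from h import *
plan(.4915,.305,.2,1.076)"
```

```text
t 0.9 p [0.3983 0.402  0.2311] q [-1.    0.3   0.13  1.83 -0.04  1.02  0.48] F [ 1.1 -0.1 -0.5] g 0.53 0.0
shift [-112.8  -73.5   31.1] turn [-0.  -0.  15.3] shift in goal axes [-128.1  -41.1   31.1]
```

Call:
jog_arm(
  rows=[
    {"fingers": 45, "x": 0, "y": 0, "z": 0, "ax": 0, "ay": 0, "az": 7.65},
    {"fingers": 45, "x": 0, "y": 0, "z": 0, "ax": 0, "ay": 0, "az": 7.65},
    {"fingers": 45, "x": -43, "y": -14, "z": 10, "ax": 0, "ay": 0, "az": 0},
    {"fingers": 45, "x": -43, "y": -14, "z": 10, "ax": 0, "ay": 0, "az": 0},
    {"fingers": 45, "x": -42, "y": -13, "z": 11, "ax": 0, "ay": 0, "az": 0},
    {"fingers": 45, "x": 0, "y": 0, "z": 30, "ax": 0, "ay": 0, "az": 0},
    {"fingers": 45, "x": 0, "y": 0, "z": 30, "ax": 0, "ay": 0, "az": 0},
    {"fingers": 45, "x": 0, "y": 0, "z": 0, "ax": 0, "ay": 0, "az": 0},
  ],
  force=30,
)

```text
t: 1.7
eef_pos: [0.4881, 0.3047, 0.1364]
tool_rot: [-0.002, 0.245, 0.969, -0.003]
contact_force: [-0.5, 0.1, 0.7]
gripper_width: 0.53
grasp_force: 0.0
```

```bash
python3 -c "
from h import *
plan(.4915,.305,.084,1.076)
a=snap('top','top1')['pixels'][215:295,140:230];b=snap('scene','scene1')['pixels'][60:190,310:430]
cv2.imwrite('pics/c1.png',np.hstack([cv2.resize(x,(400,450),interpolation=2) for x in (a,b)])[:,:,::-1])"
```

```text
t 1.7 p [0.4881 0.3047 0.1364] q [-0.83  0.43  0.21  1.89 -0.12  0.84  0.52] F [-0.5  0.1  0.7] g 0.53 0.0
shift [-3.1  2.3 52.4] turn [-0.4 -0.2 -0. ] shift in goal axes [-2.9  1.9 52.4]
```

View pics/c1.png

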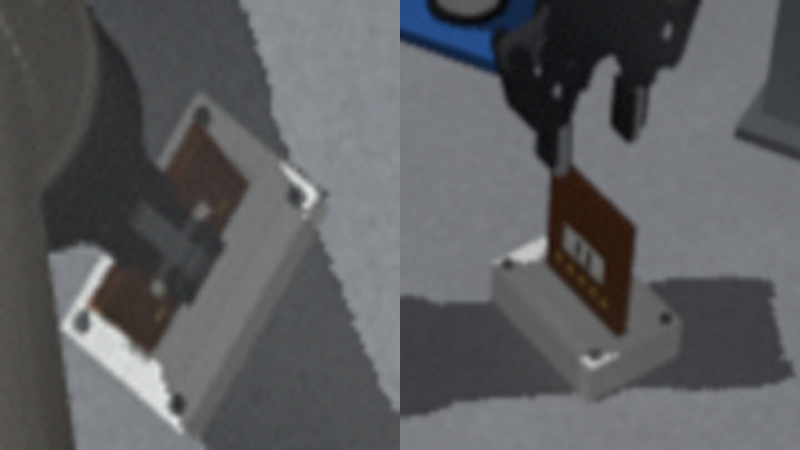

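Both crops show the fingers straddling the card, with the jig's position as measured. I'll descend, close and lift.

Call:
jog_arm(
  rows=[
    {"fingers": 45, "x": -3, "y": 2, "z": 0, "ax": 0, "ay": 0, "az": 0},
    {"fingers": 45, "x": 0, "y": 0, "z": 18, "ax": 0, "ay": 0, "az": 0},
    {"fingers": 45, "x": 0, "y": 0, "z": 18, "ax": 0, "ay": 0, "az": 0},
    {"fingers": 45, "x": 0, "y": 0, "z": 16, "ax": 0, "ay": 0, "az": 0},
    {"fingers": 0, "x": 0, "y": 0, "z": 0, "ax": 0, "ay": 0, "az": 0},
    {"fingers": 0, "x": 0, "y": 0, "z": 0, "ax": 0, "ay": 0, "az": 0},
    {"fingers": 0, "x": 0, "y": 0, "z": 0, "ax": 0, "ay": 0, "az": 0},
    {"fingers": 0, "x": 0, "y": 0, "z": 0, "ax": 0, "ay": 0, "az": 0},
  ],
  force=30,
)

```text
t: 2.6
eef_pos: [0.4952, 0.3078, 0.0899]
tool_rot: [0.001, 0.245, 0.97, 0.001]
contact_force: [0.0, -0.8, 5.9]
gripper_width: 0.084
grasp_force: 34.1
```

```bash
python3 -c "
from h import *
plan(.4915,.305,.2,1.076)"
```

```text
t 2.6 p [0.4952 0.3078 0.0899] q [-0.81  0.5   0.19  1.91 -0.14  0.74  0.54] F [ 0.  -0.8  5.9] g 0.084 34.1
shift [   1.8   -4.  -110.1] turn [ 0.1  0.1 -0. ] shift in goal axes [   1.9   -4.3 -110.1]
```

Call:
jog_arm(
  rows=[
    {"fingers": 0, "x": 0, "y": 0, "z": -8, "ax": 0, "ay": 0, "az": 0},
    {"fingers": 0, "x": 0, "y": 0, "z": -12, "ax": 0, "ay": 0, "az": 0},
    {"fingers": 0, "x": 0, "y": 0, "z": -15, "ax": 0, "ay": 0, "az": 0},
    {"fingers": 0, "x": 0, "y": 0, "z": -15, "ax": 0, "ay": 0, "az": 0},
    {"fingers": 0, "x": 0, "y": 0, "z": -15, "ax": 0, "ay": 0, "az": 0},
    {"fingers": 0, "x": 0, "y": 0, "z": -15, "ax": 0, "ay": 0, "az": 0},
    {"fingers": 0, "x": 0, "y": 0, "z": 0, "ax": 0, "ay": 0, "az": 0},
    {"fingers": 0, "x": 0, "y": 0, "z": 0, "ax": 0, "ay": 0, "az": 0},
  ],
  force=30,
)

```text
t: 3.4
eef_pos: [0.4943, 0.3073, 0.1689]
tool_rot: [0.0, 0.245, 0.97, 0.001]
contact_force: [-0.6, 0.4, -0.7]
gripper_width: 0.086
grasp_force: 33.2
```

```bash
python3 -c "
from h import *
plan(.5735,.1213,.17,1.706)
a=snap('top','top2')['pixels'][205:285,140:230];b=snap('scene','scene2')['pixels'][30:160,310:430]
cv2.imwrite('pics/c2.png',np.hstack([cv2.resize(x,(400,450),interpolation=2) for x in (a,b)])[:,:,::-1])"
```

```text
t 3.4 p [0.4943 0.3073 0.1689] q [-0.83  0.4   0.22  1.86 -0.11  0.9   0.51] F [-0.6  0.4 -0.7] g 0.086 33.2
shift [-158.  -126.1   -1.2] turn [  0.1   0.  -36.1] shift in goal axes [ -53.4 -195.    -1.1]
```

View pics/c2.png

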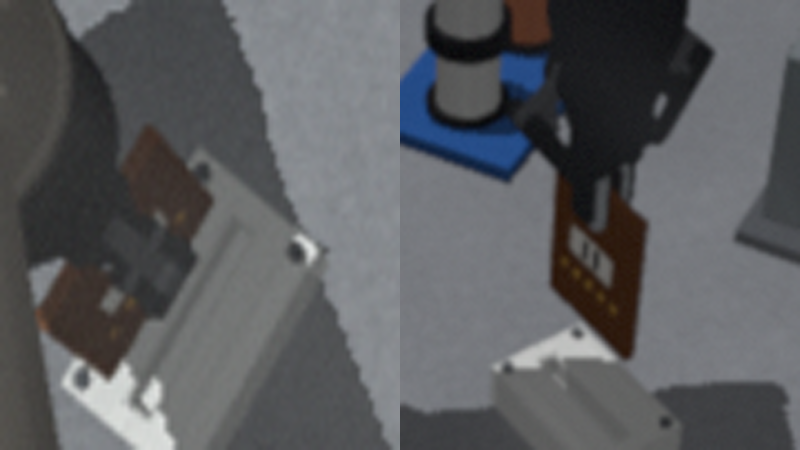

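Run:
```python
from h import *
t=load('top2');s=load('scene2')
T=lambda x,y:(140+x/4.444,205+y/5.625); S=lambda x,y:(310+(x-400)*.3,30+y*130/450)
n=np.array([.475,.88])
for z in(.088,.091,.094):
    for nm,c,f,L in(('top',t,T,[(212,205),(110,375)]),('scene',s,S,[(632,360),(552,285)])):
        P=np.array([ray(c,*f(*p),z)[:2] for p in L]); d=P[0]-P[1]
        print(z,nm,np.round(P.mean(0)+.004*n,4),'len',np.linalg.norm(d).round(4),'yaw',np.arctan2(d[1],d[0]).round(3))
# top edge, visible face
for nm,c,f,L in(('top',t,T,[(150,125),(45,310)]),):
    P=np.array([ray(c,*f(*p),.191)[:2] for p in L]);d=P[0]-P[1];print('topedge far face',np.round(P.mean(0)-.004*n,4),np.linalg.norm(d),np.arctan2(d[1],d[0]))
```

```text
0.088 top [0.4917 0.3086] len 0.0757 yaw -0.514
0.088 scene [0.4957 0.3111] len 0.0805 yaw -0.462
0.091 top [0.4912 0.3078] len 0.0755 yaw -0.514
0.091 scene [0.4969 0.308 ] len 0.0802 yaw -0.462
0.094 top [0.4907 0.307 ] len 0.0753 yaw -0.514
0.094 scene [0.4982 0.3049] len 0.0799 yaw -0.462
topedge far face [0.4925 0.3032] 0.07381022698783446 -0.480085511202071
```

Call:
jog_arm(
  rows=[
    {"fingers": 0, "x": 0, "y": 0, "z": 0, "ax": 0, "ay": 0, "az": -7.22},
    {"fingers": 0, "x": 0, "y": 0, "z": 0, "ax": 0, "ay": 0, "az": -7.22},
    {"fingers": 0, "x": 0, "y": 0, "z": 0, "ax": 0, "ay": 0, "az": -7.22},
    {"fingers": 0, "x": 0, "y": 0, "z": 0, "ax": 0, "ay": 0, "az": -7.22},
    {"fingers": 0, "x": 0, "y": 0, "z": 0, "ax": 0, "ay": 0, "az": -7.22},
    {"fingers": 0, "x": -11, "y": -39, "z": 0, "ax": 0, "ay": 0, "az": 0},
    {"fingers": 0, "x": -11, "y": -39, "z": 0, "ax": 0, "ay": 0, "az": 0},
    {"fingers": 0, "x": -11, "y": -39, "z": 0, "ax": 0, "ay": 0, "az": 0},
  ],
  force=30,
)

```text
t: 4.3
eef_pos: [0.5425, 0.1943, 0.1674]
tool_rot: [-0.001, -0.068, 0.998, -0.0]
contact_force: [0.7, -0.8, -0.5]
gripper_width: 0.085
grasp_force: 33.2
```

Call:
jog_arm(
  rows=[
    {"fingers": 0, "x": -11, "y": -39, "z": 0, "ax": 0, "ay": 0, "az": 0},
    {"fingers": 0, "x": -11, "y": -39, "z": 0, "ax": 0, "ay": 0, "az": 0},
    {"fingers": 0, "x": 0, "y": 0, "z": 10, "ax": 0, "ay": 0, "az": 0},
    {"fingers": 0, "x": 0, "y": 0, "z": 15, "ax": 0, "ay": 0, "az": 0},
    {"fingers": 0, "x": 0, "y": 0, "z": 15, "ax": 0, "ay": 0, "az": 0},
    {"fingers": 0, "x": 0, "y": 0, "z": 10, "ax": 0, "ay": 0, "az": 0},
    {"fingers": 0, "x": 0, "y": 0, "z": 0, "ax": 0, "ay": 0, "az": 0},
    {"fingers": 0, "x": 0, "y": 0, "z": 0, "ax": 0, "ay": 0, "az": 0},
  ],
  force=30,
)

```text
t: 5.1
eef_pos: [0.5748, 0.1217, 0.1181]
tool_rot: [-0.0, -0.068, 0.998, -0.0]
contact_force: [-0.3, 1.6, -1.0]
gripper_width: 0.088
grasp_force: 33.2
```

```bash
python3 -c "
from h import *
plan(.5752,.1205,.108,1.706)
a=snap('top','top3')['pixels'][190:270,235:315];b=snap('scene','scene3')['pixels'][160:260,310:410]
cv2.imwrite('pics/c3.png',np.hstack([cv2.resize(x,(400,400),interpolation=2) for x in (a,b)])[:,:,::-1])"
```

```text
t 5.1 p [0.5748 0.1217 0.1181] q [-0.41  0.47  0.13  1.88 -0.08  0.8   1.46] F [-0.3  1.6 -1. ] g 0.088 33.2
shift [-0.2 -1.2 10.1] turn [-0. -0.  0.] shift in goal axes [-0.2 -1.2 10.1]
```

View pics/c3.png

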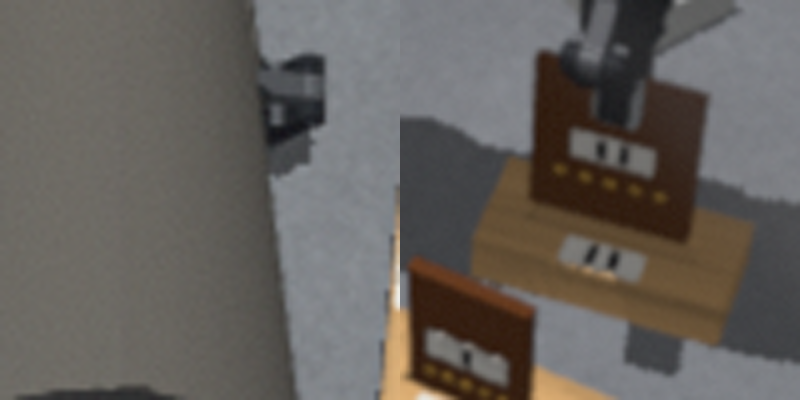

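Run:
```python
from h import *
s=load('scene3'); S=lambda x,y:(310+(x-400)/4,160+y/4)
P=np.array([ray(s,*S(*p),.03)[:2] for p in [(510,155),(475,232),(730,300),(752,225)]]);print('block',np.round(P,4).tolist(),P.mean(0),np.linalg.norm(P-np.roll(P,1,0),axis=1))
x=np.array([.991,.135]);y=np.array([-.135,.991])
print('ctr from near side', (P[1]+P[2])/2+.028*y, 'from right end',(P[2]+P[3])/2-.063*x)
Q=np.array([ray(s,*S(*p),.0402)[:2] for p in [(532,202),(687,242)]]);d=Q[1]-Q[0]
print('card',Q.mean(0)+.004*y,np.linalg.norm(d),np.arctan2(d[1],d[0]))
c=P.mean(0)
e=Q.mean(0)+.004*y-c;print('card-block in block axes mm',e@x*1e3,e@y*1e3)
a=load('scene0')['pixels'][195:250,320:405];cv2.imwrite('pics/c4.png',cv2.resize(a,None,fx=9,fy=9,interpolation=2)[:,:,::-1])
```

```text
block [[0.5114, 0.1402], [0.5187, 0.0887], [0.6447, 0.109], [0.6356, 0.1557]] [0.57759986 0.12337384] [0.12525872 0.05200218 0.12762081 0.04759775]
ctr from near side [0.57792167 0.12656979] from right end [0.57773907 0.12382585]
card [0.57590468 0.12117312] 0.07760305714460589 0.16510708591171247
card-block in block axes mm -1.9770292342788194 -1.9520724989008031
```

View pics/c4.png

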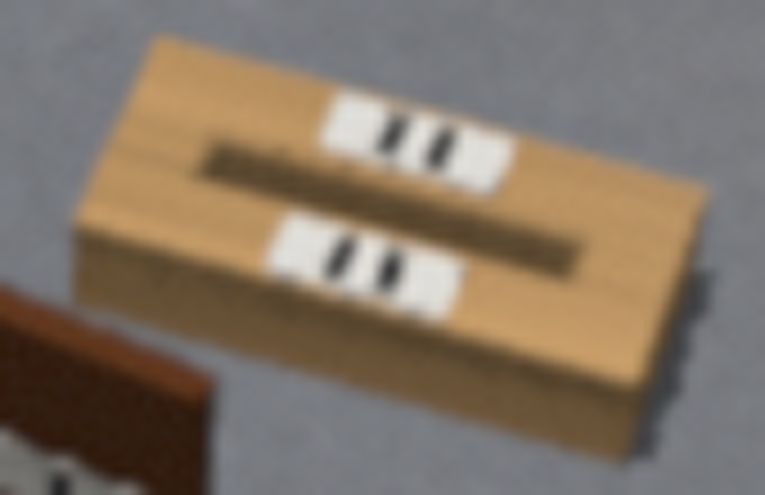

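Run:
```python
from h import *
s=load('scene0'); S=lambda x,y:(319.56+x/9,194.56+y/9)
for L in ([(160,37),(707,190),(638,387),(75,225)],[(210,140),(583,243),(572,280),(197,175)]):
    P=np.array([ray(s,*S(*p),.03)[:2] for p in L]);print(P.mean(0),[np.arctan2(*(b-a)[::-1]).round(3) for a,b in((P[0],P[1]),(P[3],P[2]))],np.linalg.norm(P-np.roll(P,1,0),axis=1))
s=load('scene3'); S=lambda x,y:(309.62+(x-400)/4,159.62+y/4); y=np.array([-.135,.991])
for z in(.038,.0402,.042):
    Q=np.array([ray(s,*S(*p),z)[:2] for p in [(532,202),(687,242)]]);print(z,Q.mean(0)+.004*y)
c=load('top0');B=lambda x,y:(249.6+x/5,199.6+y/5)
for L in ([(47,17),(176,12),(188,296),(54,300)],[(100,62),(130,62),(135,253),(102,253)]): print('top',np.mean([ray(c,*B(*p),.03) for p in L],0))
```

```text
[0.57724935 0.12085182] [np.float64(0.135), np.float64(0.136)] [0.05628262 0.12543913 0.05615858 0.12587115]
[0.57681834 0.1201317 ] [np.float64(0.144), np.float64(0.141)] [0.01023511 0.08445192 0.01046257 0.08456841]
0.038 [0.57418754 0.12332125]
0.0402 [0.5748517  0.12167459]
0.042 [0.57539511 0.12032732]
top [0.57462205 0.12235712 0.03      ]
top [0.5737165  0.12203024 0.03      ]
```

Call:
jog_arm(
  rows=[
    {"fingers": 0, "x": -1.9, "y": -1.4, "z": 0, "ax": 0, "ay": 0, "az": 0},
    {"fingers": 0, "x": 0, "y": 0, "z": 3, "ax": 0, "ay": 0, "az": 0},
    {"fingers": 0, "x": 0, "y": 0, "z": 3, "ax": 0, "ay": 0, "az": 0},
    {"fingers": 0, "x": 0, "y": 0, "z": 3, "ax": 0, "ay": 0, "az": 0},
    {"fingers": 0, "x": 0, "y": 0, "z": 3, "ax": 0, "ay": 0, "az": 0},
    {"fingers": 0, "x": 0, "y": 0, "z": 2, "ax": 0, "ay": 0, "az": 0},
    {"fingers": 0, "x": 0, "y": 0, "z": 2, "ax": 0, "ay": 0, "az": 0},
    {"fingers": 0, "x": 0, "y": 0, "z": 0, "ax": 0, "ay": 0, "az": 0},
  ],
  force=30,
)

```text
t: 6.0
eef_pos: [0.5791, 0.1206, 0.1071]
tool_rot: [0.002, -0.067, 0.998, 0.001]
contact_force: [-10.2, -1.3, 36.3]
gripper_width: 0.085
grasp_force: 39.2
```

```bash
python3 -c "
from h import *
plan(.577,.1205,.09,1.706)"
```

```text
t 6.0 p [0.5791 0.1206 0.1071] q [-0.41  0.48  0.13  1.88 -0.08  0.78  1.47] F [-10.2  -1.3  36.3] g 0.085 39.2
shift [ 2.2  0.2 17.1] turn [ 0.1  0.3 -0. ] shift in goal axes [ 2.1  0.2 17.1]
```

```bash
python3 -c "
from h import *
b=snap('scene','scene4')['pixels'][175:250,320:410]
cv2.imwrite('pics/c5.png',cv2.resize(b,None,fx=8,fy=8,interpolation=2)[:,:,::-1])
print(np.round(bot.get_obs()['eef_pos'],4),bot.get_obs()['contact_force'],bot.get_obs()['torque'])"
```

```text
[0.5791 0.1205 0.1071] [-10.48412799  -2.29044368  35.4037697 ] [-0.64502605  2.23155089 -0.07909159]
```

View pics/c5.png

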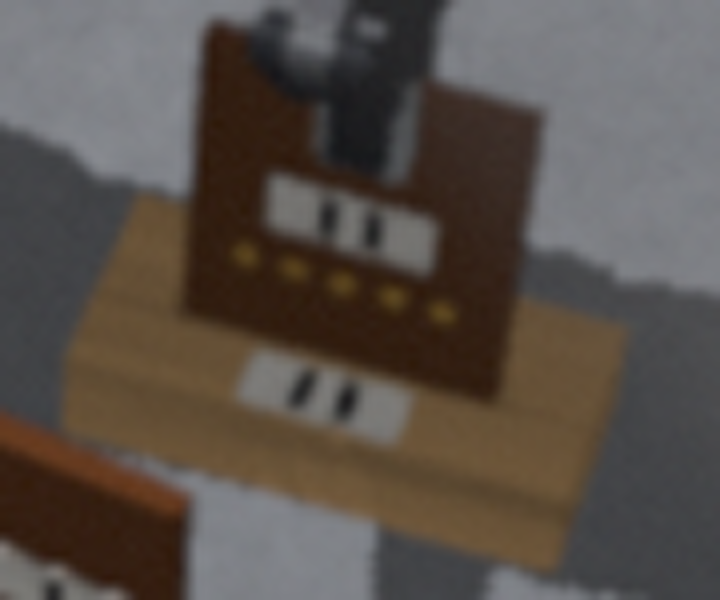

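Call:
jog_arm(
  rows=[
    {"fingers": 0, "x": 0, "y": 0, "z": -3, "ax": 0, "ay": 0, "az": 0},
    {"fingers": 0, "x": 0, "y": -0.5, "z": 0, "ax": 0, "ay": 0, "az": 0},
    {"fingers": 0, "x": 0, "y": -0.5, "z": 0, "ax": 0, "ay": 0, "az": 0},
    {"fingers": 0, "x": -0.7, "y": 0, "z": 0, "ax": 0, "ay": 0, "az": 0},
    {"fingers": 0, "x": -0.7, "y": 0, "z": 0, "ax": 0, "ay": 0, "az": 0},
    {"fingers": 0, "x": 0, "y": 0, "z": 1, "ax": 0, "ay": 0, "az": 0},
    {"fingers": 0, "x": 0, "y": 0, "z": 0, "ax": 0, "ay": 0, "az": 0},
    {"fingers": 0, "x": 0, "y": 0, "z": 0, "ax": 0, "ay": 0, "az": 0},
  ],
  force=30,
)

```text
t: 6.85
eef_pos: [0.5791, 0.1203, 0.1073]
tool_rot: [0.001, -0.068, 0.998, 0.001]
contact_force: [-8.7, -0.8, 26.7]
gripper_width: 0.092
grasp_force: 37.8
```

```bash
python3 -c "
from h import *
plan(.577,.1205,.09,1.706);print(bot.get_obs()['torque'])"
```

```text
t 6.85 p [0.5791 0.1203 0.1073] q [-0.41  0.49  0.13  1.87 -0.08  0.78  1.47] F [-8.7 -0.8 26.7] g 0.092 37.8
shift [ 2.1  0.5 17.3] turn [0.1 0.1 0. ] shift in goal axes [ 2.1  0.5 17.3]
[-0.12922578  2.03652267 -0.01906774]
```

Call:
jog_arm(
  rows=[
    {"fingers": 0, "x": 0, "y": 0, "z": -4, "ax": 0, "ay": 0, "az": 0},
    {"fingers": 0, "x": 0, "y": 0, "z": -3, "ax": 0, "ay": 0, "az": 0},
    {"fingers": 0, "x": 0, "y": 0, "z": 0, "ax": 0, "ay": 0, "az": 0},
    {"fingers": 0, "x": 0, "y": 0, "z": 0, "ax": 0, "ay": 0, "az": 0},
    {"fingers": 0, "x": 0, "y": 0, "z": 0, "ax": 0, "ay": 0, "az": 0},
    {"fingers": 0, "x": 0, "y": 0, "z": 0, "ax": 0, "ay": 0, "az": 0},
    {"fingers": 0, "x": 0, "y": 0, "z": 0, "ax": 0, "ay": 0, "az": 0},
    {"fingers": 0, "x": 0, "y": 0, "z": 0, "ax": 0, "ay": 0, "az": 0},
  ],
  force=30,
)

```text
t: 7.65
eef_pos: [0.5785, 0.1194, 0.1112]
tool_rot: [-0.0, -0.068, 0.998, -0.0]
contact_force: [0.8, 0.1, -1.0]
gripper_width: 0.086
grasp_force: 33.8
```

Run:
```python
from h import *
plan(.577,.1205,.09,1.706);print(bot.get_obs()['torque'])
snap('scene','scene5')
# subpixel card edges along image rows (left/right) and columns (bottom): steepest brightness step
def edges(n):
    g=load(n)['pixels'].astype(float).mean(2); w=load(n)['pixels'].astype(float)
    card=((w[...,0]<95)&(w[...,0]>w[...,2]*1.5)).astype(np.uint8)
    card[:,:320]=0;card[:,410:]=0;card[:150]=0;card[245:]=0
    k,l,st,_=cv2.connectedComponentsWithStats(card); 
    i=1+np.argmax(st[1:,4]); m=(l==i).astype(np.uint8)
    h=cv2.convexHull(cv2.findNonZero(m)); q=cv2.approxPolyDP(h,2.5,True)[:,0]
    return st[i],q.tolist()
for n in('scene3','scene4','scene5'): print(n,edges(n))
```

```text
t 7.65 p [0.5785 0.1194 0.1112] q [-0.41  0.48  0.13  1.87 -0.08  0.79  1.47] F [ 0.8  0.1 -1. ] g 0.086 33.8
shift [ 1.4  1.3 21.2] turn [-0. -0.  0.] shift in goal axes [ 1.4  1.3 21.2]
[-0.00942342  0.00865579  0.00576032]
scene3 (array([ 340,  174,   45,   52, 1218], dtype=int32), [[383, 225], [340, 213], [345, 174], [382, 184]])
scene4 (array([ 341,  178,   45,   48, 1113], dtype=int32), [[385, 190], [383, 225], [341, 214], [347, 178]])
scene5 (array([ 339,  177,   46,   49, 1137], dtype=int32), [[383, 225], [339, 213], [346, 177], [384, 189]])
```

```bash
cat > fit.py <<'E'
from h import *
from scipy.optimize import least_squares
from scipy.ndimage import map_coordinates
def fit(n,z0,x0=.577,y0=.1205,yaw=.136,verbose=True):
    s=load(n); w=s['pixels'].astype(float); ch=w.mean(2)
    # sample points on model outline; find strongest intensity step along image normal
    def P(p,a,h,off=-.004):   # a along width, h height on visible (-y) face
        X,Y,zb,pi=p; d=np.array([np.cos(yaw),np.sin(yaw)]);e=np.array([-d[1],d[0]])
        a,h=a*np.cos(pi)+h*np.sin(pi),h*np.cos(pi)-a*np.sin(pi)
        q=np.array([X,Y])+a*d+off*e; return np.array(proj(s,[q[0],q[1],zb+h]))
    spec=[(-.04,h,1,0) for h in np.linspace(.02,.09,15)]+[(.04,h,1,0) for h in np.linspace(.02,.085,15)]+[(a,0,0,1) for a in np.linspace(-.035,.035,15)]
    p=np.array([x0,y0,z0,0.])
    for it in range(4):
        obs=[]
        for a,h,i,j in spec:
            c=P(p,a,h); nrm=np.array([1.,0]) if i else np.array([0.,1])
            t=np.arange(-4,4.01,.1)
            v=map_coordinates(ch,[c[1]+t*nrm[1],c[0]+t*nrm[0]],order=1)
            g=np.gradient(cv2.GaussianBlur(v.reshape(1,-1),(0,0),5).ravel())
            g=-g if (i and a<0) else g     # outside brighter
            k=np.argmax(g*np.exp(-t**2/8)); obs.append((nrm@c+t[k]) if g[k]>.3 else np.nan)
        obs=np.array(obs); ok=~np.isnan(obs)
        def res(x):
            q=np.array([x[0],x[1],z0,x[2]])
            r=np.array([P(q,a,h)[0 if i else 1] for a,h,i,j in spec])-obs
            return r[ok]
        r=least_squares(res,[p[0],p[1],p[3]],loss='soft_l1',f_scale=.3); p=np.array([r.x[0],r.x[1],z0,r.x[2]])
    R=res(r.x); print(n,'card',np.round(p,4),'rms',np.sqrt(np.mean(R**2)).round(2),ok.sum(),np.round(R,1).tolist() if verbose else '')
    return p
E
python3 - <<'E'
from fit import *
fit('scene3',.0402,.5749,.1217);fit('scene4',.0295,.577,.1205);fit('scene5',.0333,.577,.1195)
E
```

```text
scene3 card [5.748e-01 1.212e-01 4.020e-02 2.000e-04] rms 0.1 45 [0.2, 0.1, 0.1, 0.1, -0.0, -0.0, 0.1, 0.1, 0.1, 0.2, 0.2, 0.0, 0.0, 0.0, -0.1, -0.0, -0.1, -0.1, -0.2, -0.0, -0.0, -0.1, -0.1, -0.0, -0.0, -0.0, -0.2, 0.0, 0.0, -0.1, -0.1, 0.0, 0.0, 0.0, 0.1, 0.1, 0.0, 0.0, -0.2, 0.1, -0.1, 0.0, 0.1, 0.0, -0.1]
scene4 card [0.5768 0.119  0.0295 0.0192] rms 0.16 45 [0.2, 0.2, 0.3, 0.3, 0.1, -0.0, -0.0, -0.0, 0.1, 0.1, 0.1, 0.1, -0.0, 0.0, 0.0, -0.0, -0.1, -0.0, -0.0, -0.0, -0.2, -0.1, -0.0, -0.2, -0.3, -0.0, 0.1, -0.1, -0.1, -0.0, 0.2, 0.2, 0.3, -0.2, -0.4, -0.1, -0.1, -0.1, -0.0, -0.2, -0.1, 0.2, -0.0, 0.3, 0.3]
scene5 card [0.5761 0.1176 0.0333 0.0217] rms 0.25 45 [-0.0, -0.0, 0.1, 0.1, 0.1, 0.1, 0.1, -0.0, -0.0, -0.0, -0.0, -0.0, -0.0, 0.1, 0.1, -0.0, -0.0, -0.0, 0.1, -0.1, -0.0, -0.2, -0.2, -0.2, -0.0, -0.0, -0.0, 0.1, -0.0, -0.1, 0.3, 0.3, 0.5, 0.4, -0.5, -0.7, -0.1, -0.4, -0.2, -0.5, -0.7, 0.1, 0.1, 0.2, 0.4]
```

Call:
jog_arm(
  rows=[
    {"fingers": 0, "x": 0, "y": 1.3, "z": 0, "ax": 0, "ay": -1.2, "az": 0},
    {"fingers": 0, "x": 0, "y": 0, "z": 0, "ax": 0, "ay": 0, "az": 0},
    {"fingers": 0, "x": 0, "y": 0, "z": 2, "ax": 0, "ay": 0, "az": 0},
    {"fingers": 0, "x": 0, "y": 0, "z": 2, "ax": 0, "ay": 0, "az": 0},
    {"fingers": 0, "x": 0, "y": 0, "z": 1, "ax": 0, "ay": 0, "az": 0},
    {"fingers": 0, "x": 0, "y": 0, "z": 1, "ax": 0, "ay": 0, "az": 0},
    {"fingers": 0, "x": 0, "y": 0, "z": 0, "ax": 0, "ay": 0, "az": 0},
    {"fingers": 0, "x": 0, "y": 0, "z": 0, "ax": 0, "ay": 0, "az": 0},
  ],
  force=30,
)

```text
t: 8.5
eef_pos: [0.579, 0.1209, 0.1071]
tool_rot: [0.011, -0.067, 0.998, 0.001]
contact_force: [-5.6, -0.5, 14.5]
gripper_width: 0.086
grasp_force: 36.2
```

Run:
```python
from fit import *
plan(.577,.1205,.09,1.706);print(bot.get_obs()['torque'])
snap('scene','scene6'); z=bot.get_obs()['eef_pos'][2]-.0788
fit('scene6',z,.577,.1205)
```

```text
t 8.5 p [0.579  0.1209 0.1071] q [-0.41  0.48  0.13  1.89 -0.08  0.76  1.47] F [-5.6 -0.5 14.5] g 0.086 36.2
shift [ 2.4 -0.2 17.1] turn [ 0.   1.3 -0. ] shift in goal axes [ 2.1 -0.2 17.1]
[-0.25444083  1.28301505  0.01097808]
scene6 card [0.5776 0.1202 0.0283 0.0028] rms 0.16 45 [0.1, 0.1, 0.1, 0.1, 0.1, 0.0, 0.0, 0.1, 0.2, 0.2, 0.2, 0.1, -0.0, -0.1, -0.0, -0.1, -0.1, 0.0, -0.1, -0.1, -0.1, 0.0, 0.0, -0.2, -0.2, 0.0, 0.0, -0.1, -0.1, -0.1, 0.3, 0.2, 0.2, -0.4, -0.3, -0.1, -0.3, 0.0, 0.0, -0.3, -0.3, 0.1, 0.1, 0.2, 0.3]
```

Run:
```python
from h import *
from scipy.optimize import least_squares
from scipy.ndimage import map_coordinates
for n,ch0 in(('scene0','m'),('top0','m')):
    s=load(n); im=s['pixels'].astype(float); im=im.mean(2)
    def seg(x0,rect,lbl,z=.03,sgn=None):
        p=np.array(x0+list(rect))
        for it in range(5):
            X,Y,w,L,W=p; 
            def corner(p,a,b):
                X,Y,w,L,W=p; return np.array(proj(s,[X+a*L/2*np.cos(w)-b*W/2*np.sin(w),Y+a*L/2*np.sin(w)+b*W/2*np.cos(w),z]))
            spec=[(a,b) for b in(-1,1) for a in np.linspace(-.85,.85,18)]+[(a,b) for a in(-1,1) for b in np.linspace(-.6,.6,8)]
            obs=[];N=[]
            for a,b in spec:
                c=corner(p,a,b); o=corner(p,a*1.001,b) if abs(a)==1 else corner(p,a,b*1.001); nr=(o-c)/np.linalg.norm(o-c)
                t=np.arange(-2.5,2.51,.1); v=map_coordinates(im,[c[1]+t*nr[1],c[0]+t*nr[0]],order=1)
                g=np.gradient(cv2.GaussianBlur(v.reshape(1,-1),(0,0),4).ravel())
                g=g*sgn if sgn else abs(g)
                k=np.argmax(g*np.exp(-t**2/4)); obs.append(nr@c+t[k] if g[k]>.3 else np.nan);N.append(nr)
            obs=np.array(obs);ok=~np.isnan(obs)
            f=lambda q:(np.array([nr@corner(q,a,b) for (a,b),nr in zip(spec,N)])-obs)[ok]
            r=least_squares(f,p,loss='soft_l1',f_scale=.3);p=r.x
        print(n,lbl,np.round(p,4),'rms',np.sqrt(np.mean(f(p)**2)).round(2),ok.sum())
    x0=[.577,.1205,.136] if n=='scene0' else [.574,.122,.136]
    seg(x0,(.126,.056),'block'); seg(x0,(.084,.0115),'slot',sgn=1);
```

```text
scene0 block [0.5764 0.1214 0.1375 0.1264 0.0566] rms 0.17 52
scene0 slot [0.5769 0.1199 0.1375 0.0839 0.0116] rms 0.1 52
top0 block [0.5745 0.1231 0.139  0.1262 0.0549] rms 0.23 52
top0 slot [0.5736 0.1217 0.1287 0.0859 0.0163] rms 0.26 52
```

Call:
jog_arm(
  rows=[
    {"fingers": 0, "x": 0, "y": 0, "z": -3, "ax": 0, "ay": 0, "az": 0},
    {"fingers": 0, "x": 1.3, "y": 0.7, "z": 0, "ax": 0, "ay": 0, "az": 0},
    {"fingers": 0, "x": 0, "y": 0, "z": 0, "ax": 0, "ay": 0, "az": 0},
    {"fingers": 0, "x": 0, "y": 0, "z": 1, "ax": 0, "ay": 0, "az": 0},
    {"fingers": 0, "x": 0, "y": 0, "z": 1, "ax": 0, "ay": 0, "az": 0},
    {"fingers": 0, "x": 0, "y": 0, "z": 1, "ax": 0, "ay": 0, "az": 0},
    {"fingers": 0, "x": 0, "y": 0, "z": 1, "ax": 0, "ay": 0, "az": 0},
    {"fingers": 0, "x": 0, "y": 0, "z": 0, "ax": 0, "ay": 0, "az": 0},
  ],
  force=30,
)

```text
t: 9.35
eef_pos: [0.5771, 0.1213, 0.104]
tool_rot: [0.01, -0.068, 0.998, 0.001]
contact_force: [-0.3, 0.1, -1.5]
gripper_width: 0.083
grasp_force: 33.8
```

Run:
```python
from fit import *
plan(.577,.1205,.09,1.706);print(bot.get_obs()['torque'])
snap('scene','scene7'); z=bot.get_obs()['eef_pos'][2]-.0788
fit('scene7',z,.577,.1205,verbose=False)
```

```text
t 9.35 p [0.5771 0.1213 0.104 ] q [-0.41  0.48  0.13  1.9  -0.08  0.75  1.46] F [-0.3  0.1 -1.5] g 0.083 33.8
shift [ 0.5 -0.8 14. ] turn [0.  1.2 0. ] shift in goal axes [ 0.2 -0.8 14. ]
[ 0.15285903 -0.01564545  0.07845603]
scene7 card [5.756e-01 1.217e-01 2.530e-02 2.000e-04] rms 0.15 45
```

It has entered the slot with no contact force. Continuing down.

Call:
jog_arm(
  rows=[
    {"fingers": 0, "x": 0, "y": 0, "z": 2, "ax": 0, "ay": 0, "az": 0},
    {"fingers": 0, "x": 0, "y": 0, "z": 2, "ax": 0, "ay": 0, "az": 0},
    {"fingers": 0, "x": 0, "y": 0, "z": 2, "ax": 0, "ay": 0, "az": 0},
    {"fingers": 0, "x": 0, "y": 0, "z": 2, "ax": 0, "ay": 0, "az": 0},
    {"fingers": 0, "x": 0, "y": 0, "z": 2, "ax": 0, "ay": 0, "az": 0},
    {"fingers": 0, "x": 0, "y": 0, "z": 1.5, "ax": 0, "ay": 0, "az": 0},
    {"fingers": 0, "x": 0, "y": 0, "z": 1, "ax": 0, "ay": 0, "az": 0},
    {"fingers": 0, "x": 0, "y": 0, "z": 0, "ax": 0, "ay": 0, "az": 0},
  ],
  force=30,
)

```text
t: 10.2
eef_pos: [0.5773, 0.1213, 0.0916]
tool_rot: [0.01, -0.068, 0.998, 0.001]
contact_force: [0.3, 0.4, -1.0]
gripper_width: 0.086
grasp_force: 33.7
```

```bash
python3 -c "
from h import *
plan(.577,.1205,.09,1.706)"
```

```text
t 10.2 p [0.5773 0.1213 0.0916] q [-0.41  0.5   0.12  1.9  -0.08  0.73  1.47] F [ 0.3  0.4 -1. ] g 0.086 33.7
shift [ 0.5 -0.7  1.6] turn [-0.   1.2  0. ] shift in goal axes [ 0.4 -0.7  1.6]
```

Two more mm, then release and rise.

Call:
jog_arm(
  rows=[
    {"fingers": 0, "x": 0, "y": 0, "z": 1, "ax": 0, "ay": 0, "az": 0},
    {"fingers": 0, "x": 0, "y": 0, "z": 1, "ax": 0, "ay": 0, "az": 0},
    {"fingers": 0, "x": 0, "y": 0, "z": 0, "ax": 0, "ay": 0, "az": 0},
    {"fingers": 30, "x": 0, "y": 0, "z": 0, "ax": 0, "ay": 0, "az": 0},
    {"fingers": 30, "x": 0, "y": 0, "z": 0, "ax": 0, "ay": 0, "az": 0},
    {"fingers": 30, "x": 0, "y": 0, "z": 0, "ax": 0, "ay": 0, "az": 0},
    {"fingers": 30, "x": 0, "y": 0, "z": 0, "ax": 0, "ay": 0, "az": 0},
    {"fingers": 30, "x": 0, "y": 0, "z": 0, "ax": 0, "ay": 0, "az": 0},
  ],
  force=30,
)

```text
t: 11.0
eef_pos: [0.5775, 0.1212, 0.0898]
tool_rot: [0.01, -0.068, 0.998, 0.001]
contact_force: [0.3, -0.6, -0.2]
gripper_width: 0.353
grasp_force: 0.0
```

Call:
jog_arm(
  rows=[
    {"fingers": 30, "x": 0, "y": 0, "z": -8, "ax": 0, "ay": 0, "az": 0},
    {"fingers": 30, "x": 0, "y": 0, "z": -15, "ax": 0, "ay": 0, "az": 0},
    {"fingers": 30, "x": 0, "y": 0, "z": -25, "ax": 0, "ay": 1.2, "az": 0},
    {"fingers": 30, "x": 0, "y": 0, "z": -25, "ax": 0, "ay": 0, "az": 0},
    {"fingers": 30, "x": 0, "y": 0, "z": -25, "ax": 0, "ay": 0, "az": 0},
    {"fingers": 30, "x": 0, "y": 0, "z": -15, "ax": 0, "ay": 0, "az": 0},
    {"fingers": 75, "x": 0, "y": 0, "z": 0, "ax": 0, "ay": 0, "az": 0},
    {"fingers": 75, "x": 0, "y": 0, "z": 0, "ax": 0, "ay": 0, "az": 0},
  ],
  force=30,
)

```text
t: 11.8
eef_pos: [0.5765, 0.1212, 0.2034]
tool_rot: [0.0, -0.068, 0.998, 0.0]
contact_force: [-0.5, 0.3, 0.0]
gripper_width: 0.68
grasp_force: 0.0
```

```bash
python3 -c "
from fit import *
snap('scene','scene8');fit('scene8',.012,.577,.1205,verbose=False);fit('scene8',.012,.575,.123,verbose=False)
plan(.497,-.2407,.15,1.54)"
```

```text
scene8 card [0.5784 0.1162 0.012  0.0021] rms 0.44 38 
scene8 card [ 0.5728  0.1316  0.012  -0.007 ] rms 0.34 45 
t 11.85 p [0.576  0.1211 0.2025] q [-0.43  0.37  0.15  1.81 -0.06  0.98  1.45] F [-0.5 -0.1  0.3] g 0.768 0.0
shift [ 127.  -347.8   52.6] turn [-0.  -0.   9.5] shift in goal axes [  67.8 -364.1   52.5]
```

Call:
jog_arm(
  rows=[
    {"fingers": 80, "x": 0, "y": 0, "z": 0, "ax": 0, "ay": 0, "az": 4.6},
    {"fingers": 80, "x": 0, "y": 0, "z": 0, "ax": 0, "ay": 0, "az": 4.6},
    {"fingers": 80, "x": 7.5, "y": -40, "z": 0, "ax": 0, "ay": 0, "az": 0},
    {"fingers": 80, "x": 7.5, "y": -40, "z": 0, "ax": 0, "ay": 0, "az": 0},
    {"fingers": 80, "x": 7.5, "y": -40, "z": 0, "ax": 0, "ay": 0, "az": 0},
    {"fingers": 80, "x": 7.5, "y": -40, "z": 0, "ax": 0, "ay": 0, "az": 0},
    {"fingers": 80, "x": 7.5, "y": -40, "z": 0, "ax": 0, "ay": 0, "az": 0},
    {"fingers": 80, "x": 7.5, "y": -40, "z": 0, "ax": 0, "ay": 0, "az": 0},
  ],
  force=20,
)

```text
t: 12.65
eef_pos: [0.5241, -0.119, 0.2017]
tool_rot: [-0.001, 0.013, 1.0, 0.0]
contact_force: [0.4, -1.0, -0.2]
gripper_width: 0.939
grasp_force: 0.0
```

Call:
jog_arm(
  rows=[
    {"fingers": 80, "x": 7.5, "y": -40, "z": 0, "ax": 0, "ay": 0, "az": 0},
    {"fingers": 80, "x": 7.5, "y": -40, "z": 0, "ax": 0, "ay": 0, "az": 0},
    {"fingers": 80, "x": 7, "y": -40, "z": 0, "ax": 0, "ay": 0, "az": 0},
    {"fingers": 80, "x": 0, "y": 0, "z": 30, "ax": 0, "ay": 0, "az": 0},
    {"fingers": 80, "x": 0, "y": 0, "z": 30, "ax": 0, "ay": 0, "az": 0},
    {"fingers": 80, "x": 0, "y": 0, "z": 30, "ax": 0, "ay": 0, "az": 0},
    {"fingers": 80, "x": 0, "y": 0, "z": 25, "ax": 0, "ay": 0, "az": 0},
    {"fingers": 80, "x": 0, "y": 0, "z": 0, "ax": 0, "ay": 0, "az": 0},
  ],
  force=20,
)

```text
t: 13.45
eef_pos: [0.4971, -0.2357, 0.0838]
tool_rot: [-0.004, 0.013, 1.0, 0.001]
contact_force: [0.1, 0.6, -0.1]
gripper_width: 0.935
grasp_force: 0.0
```

Run:
```python
from h import *
plan(.497,-.2400,.05,1.546)
a=snap('top','top9')['pixels'];b=snap('scene','scene9')['pixels']
R=lambda i,u,v,w,h,k:cv2.resize(i[v:v+h,u:u+w],None,fx=k,fy=k,interpolation=2)
L=np.vstack([R(a,255,200,80,60,5),R(b,330,170,80,60,5)]);M=np.vstack([R(a,400,230,80,60,5),R(b,195,320,80,60,5)])
cv2.imwrite('pics/c9.png',np.hstack([L,M])[:,:,::-1])
```

```text
t 13.45 p [ 0.4971 -0.2357  0.0838] q [ 0.11  0.48  0.28  1.99 -0.19  0.71  2.05] F [ 0.1  0.6 -0.1] g 0.935 0.0
shift [-0.3 -4.4 33.8] turn [ 0.1 -0.5 -0. ] shift in goal axes [-0.  -4.3 33.8]
```

View pics/c9.png

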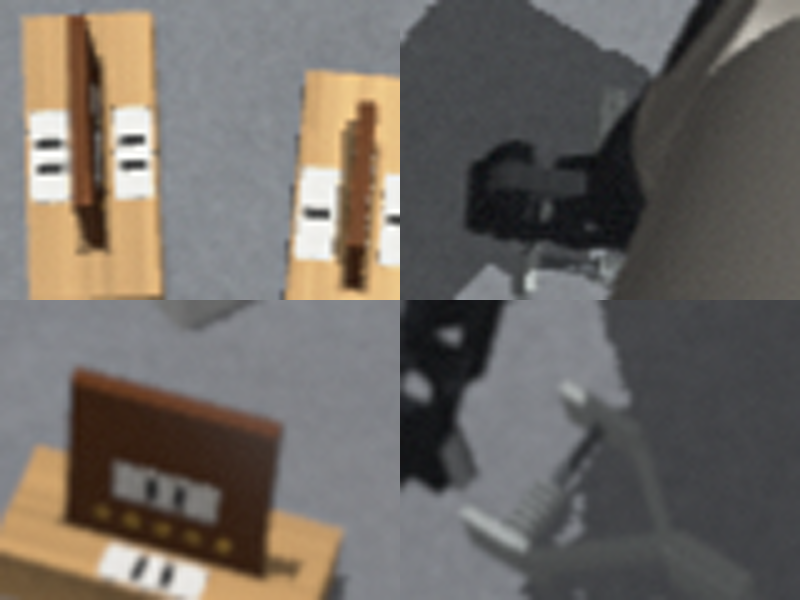

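Call:
jog_arm(
  rows=[
    {"fingers": 80, "x": 0, "y": 0, "z": 0, "ax": 0, "ay": 0, "az": 0},
    {"fingers": 80, "x": 0, "y": -4, "z": 10, "ax": 0, "ay": 0, "az": 0},
    {"fingers": 80, "x": 0, "y": 0, "z": 10, "ax": 0, "ay": 0, "az": 0},
    {"fingers": 80, "x": 0, "y": 0, "z": 10, "ax": 0, "ay": 0, "az": 0},
    {"fingers": 80, "x": 0, "y": 0, "z": 10, "ax": 0, "ay": 0, "az": 0},
    {"fingers": 80, "x": 0, "y": 0, "z": 8, "ax": 0, "ay": 0, "az": 0},
    {"fingers": 80, "x": 0, "y": 0, "z": 0, "ax": 0, "ay": 0, "az": 0},
    {"fingers": 80, "x": 0, "y": 0, "z": 0, "ax": 0, "ay": 0, "az": 0},
  ],
  force=20,
)

```text
t: 14.35
eef_pos: [0.5001, -0.241, 0.0395]
tool_rot: [-0.0, 0.013, 1.0, 0.0]
contact_force: [-0.3, 0.3, 0.2]
gripper_width: 0.943
grasp_force: 0.0
```

```bash
python3 -c "
from h import *
plan(.497,-.24,.003,1.546)"
```

```text
t 14.35 p [ 0.5001 -0.241   0.0395] q [ 0.14  0.55  0.25  2.   -0.23  0.62  2.09] F [-0.3  0.3  0.2] g 0.943 0.0
shift [ 3.2  1.  36.5] turn [ 0. -0. -0.] shift in goal axes [ 3.2  1.  36.5]
```

Call:
jog_arm(
  rows=[
    {"fingers": 80, "x": 3, "y": 1, "z": 10, "ax": 0, "ay": 0, "az": 0},
    {"fingers": 80, "x": 0, "y": 0, "z": 10, "ax": 0, "ay": 0, "az": 0},
    {"fingers": 80, "x": 0, "y": 0, "z": 9, "ax": 0, "ay": 0, "az": 0},
    {"fingers": 80, "x": 0, "y": 0, "z": 6, "ax": 0, "ay": 0, "az": 0},
    {"fingers": 80, "x": 0, "y": 0, "z": 0, "ax": 0, "ay": 0, "az": 0},
    {"fingers": 60, "x": 0, "y": 0, "z": 0, "ax": 0, "ay": 0, "az": 0},
    {"fingers": 55, "x": 0, "y": 0, "z": 0, "ax": 0, "ay": 0, "az": 0},
    {"fingers": 50, "x": 0, "y": 0, "z": 0, "ax": 0, "ay": 0, "az": 0},
  ],
  force=25,
)

```text
t: 15.15
eef_pos: [0.4978, -0.2401, 0.0055]
tool_rot: [0.001, 0.013, 1.0, -0.0]
contact_force: [-0.4, 0.0, 3.5]
gripper_width: 0.589
grasp_force: 5.7
```

Call:
jog_arm(
  rows=[
    {"fingers": 45, "x": 0, "y": 0, "z": 0, "ax": 0, "ay": 0, "az": 0},
    {"fingers": 40, "x": 0, "y": 0, "z": 0, "ax": 0, "ay": 0, "az": 0},
    {"fingers": 35, "x": 0, "y": 0, "z": 0, "ax": 0, "ay": 0, "az": 0},
    {"fingers": 28, "x": 0, "y": 0, "z": 0, "ax": 0, "ay": 0, "az": 0},
    {"fingers": 20, "x": 0, "y": 0, "z": 0, "ax": 0, "ay": 0, "az": 0},
    {"fingers": 20, "x": 0, "y": 0, "z": 0, "ax": 0, "ay": 0, "az": 0},
    {"fingers": 20, "x": 0, "y": 0, "z": 0, "ax": 0, "ay": 0, "az": 0},
    {"fingers": 20, "x": 0, "y": 0, "z": 0, "ax": 0, "ay": 0, "az": 0},
  ],
  force=25,
)

```text
t: 15.95
eef_pos: [0.4982, -0.2402, 0.0063]
tool_rot: [0.001, 0.013, 1.0, -0.0]
contact_force: [-3.0, 1.8, 12.5]
gripper_width: 0.391
grasp_force: 25.0
```

```bash
python3 -c "
from h import *
plan(.497,-.24,.1,1.546)"
```

```text
t 15.95 p [ 0.4982 -0.2402  0.0063] q [ 0.16  0.61  0.22  2.01 -0.25  0.55  2.11] F [-3.   1.8 12.5] g 0.391 25.0
shift [  1.    0.1 -93.7] turn [-0.   0.1 -0. ] shift in goal axes [  1.2   0.2 -93.7]
```

Call:
jog_arm(
  rows=[
    {"fingers": 20, "x": 0, "y": 0, "z": -5, "ax": 0, "ay": 0, "az": 0},
    {"fingers": 20, "x": 0, "y": 0, "z": -10, "ax": 0, "ay": 0, "az": 0},
    {"fingers": 20, "x": 0, "y": 0, "z": -20, "ax": 0, "ay": 0, "az": 0},
    {"fingers": 20, "x": 0, "y": 0, "z": -25, "ax": 0, "ay": 0, "az": 0},
    {"fingers": 20, "x": 0, "y": 0, "z": -30, "ax": 0, "ay": 0, "az": 0},
    {"fingers": 20, "x": 0, "y": 0, "z": -30, "ax": 0, "ay": 0, "az": 0},
    {"fingers": 20, "x": 0, "y": 0, "z": -25, "ax": 0, "ay": 0, "az": 0},
    {"fingers": 20, "x": 0, "y": 0, "z": 0, "ax": 0, "ay": 0, "az": 0},
  ],
  force=25,
)

```text
t: 16.75
eef_pos: [0.4993, -0.2411, 0.1537]
tool_rot: [0.003, 0.013, 1.0, -0.001]
contact_force: [0.7, -0.4, -1.7]
gripper_width: 0.394
grasp_force: 25.3
```

```bash
python3 -c "
from h import *
plan(.4354,.1023,.15,1.706)"
```

```text
t 16.75 p [ 0.4993 -0.2411  0.1537] q [ 0.09  0.38  0.31  1.94 -0.15  0.84  2.03] F [ 0.7 -0.4 -1.7] g 0.394 25.3
shift [ 72.8 341.6   2.6] turn [-0.1  0.4 -9.2] shift in goal axes [ 17.1 348.8   3.7]
```

Call:
jog_arm(
  rows=[
    {"fingers": 20, "x": 0, "y": 0, "z": 0, "ax": 0, "ay": 0, "az": -4.6},
    {"fingers": 20, "x": 0, "y": 0, "z": 0, "ax": 0, "ay": 0, "az": -4.6},
    {"fingers": 20, "x": 1.5, "y": 15, "z": 0, "ax": 0, "ay": 0, "az": 0},
    {"fingers": 20, "x": 1.5, "y": 29, "z": 0, "ax": 0, "ay": 0, "az": 0},
    {"fingers": 20, "x": 1.5, "y": 29, "z": 0, "ax": 0, "ay": 0, "az": 0},
    {"fingers": 20, "x": 1.5, "y": 29, "z": 0, "ax": 0, "ay": 0, "az": 0},
    {"fingers": 20, "x": 1.5, "y": 29, "z": 0, "ax": 0, "ay": 0, "az": 0},
    {"fingers": 20, "x": 1.5, "y": 29, "z": 0, "ax": 0, "ay": 0, "az": 0},
  ],
  force=25,
)

```text
t: 17.55
eef_pos: [0.4654, -0.0805, 0.1492]
tool_rot: [-0.001, -0.067, 0.998, 0.0]
contact_force: [1.2, 0.2, 0.0]
gripper_width: 0.388
grasp_force: 25.3
```

Call:
jog_arm(
  rows=[
    {"fingers": 20, "x": 1.5, "y": 29, "z": 0, "ax": 0, "ay": 0, "az": 0},
    {"fingers": 20, "x": 1.5, "y": 29, "z": 0, "ax": 0, "ay": 0, "az": 0},
    {"fingers": 20, "x": 1.5, "y": 29, "z": 0, "ax": 0, "ay": 0, "az": 0},
    {"fingers": 20, "x": 1.5, "y": 29, "z": 0, "ax": 0, "ay": 0, "az": 0},
    {"fingers": 20, "x": 1.5, "y": 29, "z": 0, "ax": 0, "ay": 0, "az": 0},
    {"fingers": 20, "x": 0.5, "y": 29, "z": 0, "ax": 0, "ay": 0, "az": 0},
    {"fingers": 20, "x": 0, "y": 15, "z": 0, "ax": 0, "ay": 0, "az": 0},
    {"fingers": 20, "x": 0, "y": 0, "z": 0, "ax": 0, "ay": 0, "az": 0},
  ],
  force=25,
)

```text
t: 18.35
eef_pos: [0.4319, 0.1063, 0.1494]
tool_rot: [-0.0, -0.069, 0.998, 0.0]
contact_force: [0.6, -0.4, -0.5]
gripper_width: 0.392
grasp_force: 25.4
```

```bash
python3 -c "
from h import *
plan(.4354,.1023,.064,1.706)"
```

```text
t 18.35 p [0.4319 0.1063 0.1494] q [-0.48  0.21  0.11  2.17 -0.03  0.76  1.36] F [ 0.6 -0.4 -0.5] g 0.392 25.4
shift [-3.  -4.5 85.4] turn [ 0.  -0.1  0.2] shift in goal axes [-2.9 -4.5 85.4]
```

Call:
jog_arm(
  rows=[
    {"fingers": 20, "x": -3, "y": -4.5, "z": 5, "ax": 0, "ay": 0, "az": 0},
    {"fingers": 20, "x": 0, "y": 0, "z": 15, "ax": 0, "ay": 0, "az": 0},
    {"fingers": 20, "x": 0, "y": 0, "z": 20, "ax": 0, "ay": 0, "az": 0},
    {"fingers": 20, "x": 0, "y": 0, "z": 20, "ax": 0, "ay": 0, "az": 0},
    {"fingers": 20, "x": 0, "y": 0, "z": 15, "ax": 0, "ay": 0, "az": 0},
    {"fingers": 20, "x": 0, "y": 0, "z": 10, "ax": 0, "ay": 0, "az": 0},
    {"fingers": 20, "x": 0, "y": 0, "z": 0, "ax": 0, "ay": 0, "az": 0},
    {"fingers": 20, "x": 0, "y": 0, "z": 0, "ax": 0, "ay": 0, "az": 0},
  ],
  force=25,
)

```text
t: 19.15
eef_pos: [0.4371, 0.0989, 0.0649]
tool_rot: [-0.0, -0.067, 0.998, -0.0]
contact_force: [1.9, -0.3, 0.1]
gripper_width: 0.389
grasp_force: 25.3
```

Run:
```python
from h import *
plan(.4799,.1084,.064,1.706)
a=snap('top','topA');b=snap('scene','sceneA')
R=lambda i,u,v,w,h,k:cv2.resize(i[v:v+h,u:u+w],None,fx=k,fy=k,interpolation=2)
cv2.imwrite('pics/cA.png',np.hstack([R(a['pixels'],230,195,80,120,5),R(b['pixels'],300,145,100,120,4)[:600] if 0 else cv2.resize(b['pixels'][130:250,300:380+20],(400,600),interpolation=2)])[:,:,::-1])
p=bot.get_obs()['eef_pos'];print('mouth top px',proj(a,[p[0]+.0674,p[1]+.0092,.08]),proj(b,[p[0]+.0674,p[1]+.0092,.08]))
```

```text
t 19.15 p [0.4371 0.0989 0.0649] q [-0.45  0.37  0.1   2.22 -0.07  0.55  1.41] F [ 1.9 -0.3  0.1] g 0.389 25.3
shift [-43.6   3.7   0.9] turn [-0.  -0.  -0.1] shift in goal axes [-43.6   3.7   0.9]
mouth top px (np.float64(273.9356452646187), np.float64(258.5958717700173)) (np.float64(327.37580256915476), np.float64(191.63180402448887))
```

View pics/cA.png

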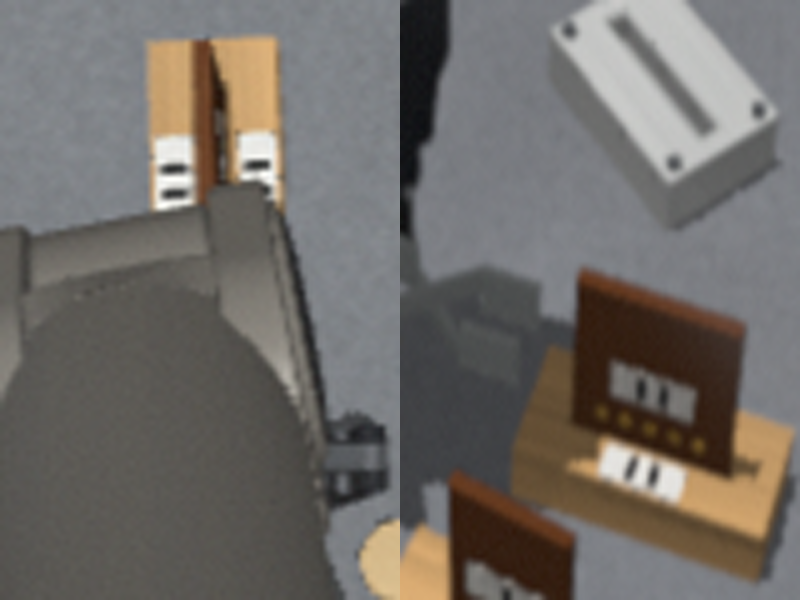

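Run:
```python
from h import *
b=load('sceneA');S=lambda x,y:(299.6+(x-400)/4,129.6+y/5)
x=np.array([.991,.136]);y=np.array([-.136,.991])
E=np.array([.5767,.1207])-.04*x   # near edge, scene-camera frame
for n,p in(('far jaw',(540,282)),('near jaw',(520,345))):
    d=ray(b,*S(*p),.0826)[:2]-E; print(n,d@x*1e3,d@y*1e3)
for n,p,z in(('card top near corner, visible face',(578,290),.112),('card top near, back',(582,268),.112)):
    d=ray(b,*S(*p),z)[:2]-E; print(n,d@x*1e3,d@y*1e3)
p=bot.get_obs()['eef_pos'];d=p[:2]-E+.001*x*1;print('tcp',d@x*1e3,d@y*1e3)
```

```text
far jaw -23.89982413991468 13.694196677938848
near jaw -22.174680594085462 -19.14467241885341
card top near corner, visible face 2.0845905075975617 -8.793613471844823
card top near, back 0.30851157603778756 2.0372458930558355
tcp -99.77858042968415 -2.1869909618338537
```

Call:
jog_arm(
  rows=[
    {"fingers": 20, "x": -5, "y": 1.3, "z": 0, "ax": 0, "ay": 0, "az": 0},
    {"fingers": 20, "x": -8, "y": 0, "z": 0, "ax": 0, "ay": 0, "az": 0},
    {"fingers": 20, "x": -8, "y": 0, "z": 0, "ax": 0, "ay": 0, "az": 0},
    {"fingers": 20, "x": -7, "y": 0, "z": 0, "ax": 0, "ay": 0, "az": 0},
    {"fingers": 20, "x": -6, "y": 0, "z": 0, "ax": 0, "ay": 0, "az": 0},
    {"fingers": 20, "x": -5, "y": 0, "z": 0, "ax": 0, "ay": 0, "az": 0},
    {"fingers": 20, "x": -4, "y": 0, "z": 0, "ax": 0, "ay": 0, "az": 0},
    {"fingers": 20, "x": 0, "y": 0, "z": 0, "ax": 0, "ay": 0, "az": 0},
  ],
  force=25,
)

```text
t: 20.05
eef_pos: [0.48, 0.1067, 0.0647]
tool_rot: [0.0, -0.067, 0.998, 0.0]
contact_force: [-0.3, -0.5, -0.7]
gripper_width: 0.391
grasp_force: 25.3
```

Call:
jog_arm(
  rows=[
    {"fingers": 20, "x": 0, "y": 0, "z": 0, "ax": 0, "ay": 0, "az": 0},
    {"fingers": 20, "x": 0, "y": 0, "z": 0, "ax": 0, "ay": 0, "az": 0},
    {"fingers": 20, "x": 0, "y": 0, "z": 0, "ax": 0, "ay": 0, "az": 0},
    {"fingers": 20, "x": 0, "y": 0, "z": 0, "ax": 0, "ay": 0, "az": 0},
    {"fingers": 20, "x": 0, "y": 0, "z": 0, "ax": 0, "ay": 0, "az": 0},
    {"fingers": 20, "x": 0, "y": 0, "z": 0, "ax": 0, "ay": 0, "az": 0},
    {"fingers": 20, "x": 0, "y": 0, "z": 0, "ax": 0, "ay": 0, "az": 0},
    {"fingers": 20, "x": 0, "y": 0, "z": 0, "ax": 0, "ay": 0, "az": 0},
  ],
  force=25,
)

```text
t: 20.85
eef_pos: [0.4794, 0.1066, 0.0648]
tool_rot: [0.0, -0.068, 0.998, 0.0]
contact_force: [0.4, 0.2, -0.3]
gripper_width: 0.392
grasp_force: 25.3
```

Run:
```python
from h import *
plan(.4799,.1084,.064,1.706)
print(bot.get_obs()['torque'])
A=load('sceneA')['pixels'].astype(float);B=snap('scene','sceneB')['pixels'].astype(float)
# did the card move? compare the card's right part + tag region between frames
sub=lambda I:I[190:228,362:388].mean(2).astype(np.float32)
print(cv2.phaseCorrelate(sub(A)-sub(A).mean(),sub(B)-sub(B).mean()), abs(sub(A)-sub(B)).mean())
```

```text
t 20.85 p [0.4794 0.1066 0.0648] q [-0.43  0.42  0.1   2.13 -0.07  0.6   1.43] F [ 0.4  0.2 -0.3] g 0.392 25.3
shift [-0.7  1.7  0.8] turn [0. 0. 0.] shift in goal axes [-0.7  1.7  0.8]
[-0.01745347  0.09221298 -0.01658017]
((0.3963973886550374, 0.5436932100631395), 0.8462667412228054) 6.34143
```

Run:
```python
from h import *
from scipy.ndimage import gaussian_filter1d as gf
I={k:load(k)['pixels'].astype(float).mean(2) for k in('scene9','sceneA','sceneB')}
for k,im in I.items():
    r=[np.argmax(g:=np.gradient(gf(im[v,378:392],.8)))+378 for v in (198,203,208)]
    # subpixel right edge: centroid of positive gradient
    def c(line,s): 
        g=np.clip(s*np.gradient(gf(line,.7)),0,None); m=np.argmax(g); i=np.arange(max(m-2,0),min(m+3,len(g))); return (g[i]*i).sum()/g[i].sum()
    print(k,'right',[round(378+c(im[v,378:392],1),2) for v in(198,203,208)],'top-edge',[round(178+c(im[178:198,u],-1),2) for u in(352,358,364,370,376,382)],'left',[round(338+c(im[v,338:352],-1),2) for v in(188,192,210,213)])
b=load('sceneB');p=[.4794,.1066]
for a,w in((78,17),(78,12),(78,-12),(78,-17)):
    print(a,w,np.round(proj(b,[p[0]+.001*(a*.991-w*.136)+.001,p[1]+.001*(a*.136+w*.991),.0826]),1))
print(np.round(I['sceneB'][184:212:2,322:362:2]).astype(int))
```

```text
scene9 right [np.float64(385.71), np.float64(384.93), np.float64(384.13)] top-edge [np.float64(185.24), np.float64(186.93), np.float64(188.3), np.float64(190.02), np.float64(191.39), np.float64(193.14)] left [np.float64(343.68), np.float64(343.31), np.float64(342.73), np.float64(342.18)]
sceneA right [np.float64(385.69), np.float64(384.94), np.float64(384.13)] top-edge [np.float64(185.26), np.float64(186.42), np.float64(188.35), np.float64(190.01), np.float64(191.93), np.float64(193.11)] left [np.float64(343.66), np.float64(343.31), np.float64(342.63), np.float64(342.24)]
sceneB right [np.float64(385.71), np.float64(384.91), np.float64(384.13)] top-edge [np.float64(185.11), np.float64(186.73), np.float64(188.12), np.float64(189.99), np.float64(191.92), np.float64(193.14)] left [np.float64(343.63), np.float64(343.27), np.float64(350.29), np.float64(342.25)]
78 17 [357.3 191.2]
78 12 [356.4 193.1]
78 -12 [352.4 202.2]
78 -17 [351.6 204.2]
[[ 79  83 125 130 131 135 135 132 130 131 130 102  58  78  98 124 123 131
  131 128]
 [ 76  77 123 129 131 131 131 134 132 131 134  69  33  33  34  4
[... 341 characters left out ...]
  31  32
   31  35]
 [ 74  74  74  74  76  74  69  67  66  69  74  41  31  31  32  31  32  30
   31  30]
 [ 71  71  70  69  74  79  73  67  70  69  68  35  30  31  31  33  31  32
   31  32]
 [ 67  68  68  68  69  75  78  77  82  76  70  46  35  30  29  29  28  30
   31  34]
 [ 65  68  67  64  67  70  76  78  78  80  83  82  72  63  51  46  61  45
   34  31]
 [ 67  68  67  66  67  67  71  75  77  76  78  78  81  80  81  65 110 106
   93  70]
 [ 66  67  66  67  66  65  71  76  76  77  77  77  79  78  75  66 111 112
  101  48]
 [ 67  66  67  66  66  68  75  81  79  77  78  76  77  78  72  61 106 108
   98  39]
 [ 66  66  67  65  67  72  76  77  75  76  75  74  76  78  71  34  42  59
   71  74]]
```

```bash
python3 -c "
from station import bot
print(bot.hand_in())"
```

```text
the job is handed in; nothing more can be done
None
```

The job is handed in, but the verdict wasn't returned. At hand-in the card stood released in the two-bar block, and the clip was held fully squeezed with its jaws about 18 mm past the card's near edge, with no contact force showing.

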